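Load the two-tier cold-room carrier

TASK

Pack the samples for the cold room: lay the two Petri dishes flat in the bottom tray, one in each bay, then stack the upper rack on the tray with its four posts fully home in the corner sockets, and stand the green-lidded jar in the rack's large well and the small loose vial in its small well (not the vials at the back wall). Keep everything upright, leave the timer and the tape roll where they are, and let go of it all.

Things in the scene. Friction and masses are not known exactly. Their poses are not given: they have to be found in the camera images.
- base_tray: White tray, 150 x 222 mm (x, y), fixed; yaw within 0.25. Origin: centre of underside. Floor 9 mm up. Two dish bays 84 x 84 mm at y = +45 and -45 mm, lips 5 mm over the floor. Steel post sockets at x = +-58, y = +-95 mm: cups open down to the floor, mouth 28 mm up and 26 mm wide, narrowing over 11 mm to 17 mm. The rack's feet stand on the floor, 9 mm up, centre over centre, either way round.
- upper_rack: Loose rack, white over grey, 0.4 kg, 140 x 214 mm (x, y), 115 mm high, on four 12 mm steel posts with tapered feet at x = +-58, y = +-95 mm; yaw within 0.25. Origin: centre, level with the feet. Plates 40.5-44.5 mm (well floor) and 62-66 mm up, the upper with two round holes (wells) at y = +60 and -60. Black handle bar over the centre: along x, 100 mm long, 14 mm thick, 97-115 mm up, uprights at x = +-42.
- dish_1: Closed Petri dish with beige filling, lying flat: 61 mm across, 14 mm high. Origin: centre of its underside; z up. The two dishes are identical; either may go in either bay.
- dish_2: The other Petri dish, identical: 61 mm across, 14 mm high. Origin: centre of its underside; z up.
- jar: Standing sample jar with a green lid: 76 mm high, body 49 mm across, lid 55 mm across from 60 to 76 mm up; about 0.09 kg. Origin: centre of its underside; z up. Belongs in the rack's large well: hole 66 mm across, at x = 0, y = +60 mm of the rack, well floor 44.5 mm above the rack's origin.
- vial: Standing small glass vial with a whitish cap: 27 mm across, 58 mm high, cap 23 mm across from 46 mm up; about 0.02 kg. Origin: centre of its underside; z up. Belongs in the rack's small well: hole 44 mm across, at x = 0, y = -60 mm of the rack, well floor 44.5 mm above the rack's origin.
- timer: Bystander, leave it alone: flat light-coloured laboratory timer with keys and a small display, 62 x 64 x 18 mm, loose. Origin: centre of its underside.
- tape_roll: Bystander, leave it alone: roll of beige tape lying flat, 69 mm across, 19 mm high, loose. Origin: centre of its underside.
Things that resemble listed ones, but are neither listed nor needed, are in the scene too. What is shaped like the dish_1 but purple or yellow is not meant.

How it is judged:
By the outcome, as a careful person would: the job done as asked, in the order asked, and still so for the second after the job is handed in, with the robot touching nothing.
It also fails if it takes over 144 s, if anything falls off the work surface, if the arm or the gripper's body presses on something with over 40 N, if the wrist force passes 120 N, or if a joint passes its speed limit or range.

ROBOT

A 7-joint arm with a two-finger parallel gripper is mounted at the origin on a cart in front of the work surface, level with it; the furniture and walls round the work are solid. World frame = base frame: x ahead of the robot, y to its left, z up, the work surface at z = 0. Lengths are in m, angles in rad, forces in N, time in s.
With the tool pointing down it reaches from about 0.4 to 0.85 m from the base axis. Payload 4.5 kg.
Tool frame: the origin (TCP) lies on the centre line of the jaws, within the pads' length; the fingertips stand 14 mm ahead of it and the grasp point (between the pads) lies 5 mm behind it; z points along the fingers, y is the line along which they close (so a half turn about z gives the same grasp; the last joint's range is limited). The gripper opens to 88 mm and grips with 3 to 60 N. Pads are 18 mm wide; open, the fingers measure 123 mm over their backs; the gripper's body (75 mm by 187 mm) begins 45 mm behind the grasp point.
Start: joints at [-1.157, 0.689, -0.195, 1.565, 0.157, 0.902, -0.215], TCP at [0.232, 0.58, 0.253] pointing down, gripper open.
Joint ranges: [-3.01, 3.01], [-0.46, 2.08], [-1.47, 1.51], [0.13, 2.56], [-1, 4.14], [0.04, 2.09], [-2.66, 2.66]. Speed limits (rad/s): [2.57, 2.57, 3.14, 3.14, 3.14, 3.14, 3.14].

INTERFACE

Orientations are given as a 3x3 rotation matrix whose columns are the frame's x, y, z axes.
In Python, from workcell import bot gives the robot as it stands.
- The arm moves only by the tool apply_moves, never from a script. Its argument "deltas" is a list of rows, each a list of 3 entries, a list of its own where there are three numbers: the closure, from 0 (fully open) to 1 (shut), then the shift along the tool's x, y, z in m, then the turn about the tool's z in degrees. A call has 1 to 8 rows; each row is the pose to reach, as a shift and turn from the pose commanded when the call began, along the tool's axes at that moment; what a row does not reach only later rows make up. A row lasts 1/8 s, in which the tool goes at most 62.5 mm and 10.7 degrees, less where a joint would pass 70% of its speed; a pose out of reach is approached as far as the arm can. A call with a gripper value outside its range is refused whole. The fingers move at their own pace and stop on an object; the grip force is fixed at half the most. Time passes only in rows, so rows that repeat a pose let the fingers close. It gives the time, the measured TCP pose, the force, the opening and the grip force at its end, in the units of the state.
- bot.get_state(): the state, without advancing time (a new reading comes with each control period).
- bot.read_camera(name): name is "side" or "top" or "wrist"; returns a dict with "img" (400x640x3 uint8, red, green, blue), "z_map" (400x640 float32, m along the optical axis (not along the pixel's ray), 0 where there is no reading), "intrinsics" (3x3 intrinsics, pixels), "rvec" (rotation vector, rad) and "tvec" (3), from world to camera coordinates, as OpenCV has them. Camera axes: x right, y down, z forward; pixel columns grow to the right and rows downward; lengths in m; the calibration is good to about 2 mm. A picture is of the moment at which its call begins.
- bot.sign_off(): hands the job in; it is judged then, once.
The state is a dict: "time_s": time; "joints": joint angles; "joint_vel": joint speeds; "joint_efforts": joint torques, N m; "eef_pos": TCP position; "orientation": TCP orientation; "force": force on the tool from outside, world axes, zero at the start; "wrist_torque": the same for the moment, N m; "width": finger opening in m; "gripper_force": force on a finger pad.
Only numpy, scipy, OpenCV 4.12 (cv2) and the standard library are available. Lean on these libraries where they do the work, as an engineer would, in place of code of your own. Each camera call takes 0.05 s, during which the arm holds its last target. There are 200 camera calls.

## Working session

There is one attempt and no reset: what is moved stays moved. The work goes in short steps, Python scripts to look and compute and a tool call to move; the robot and the scene stay as the last step left them, time stands still between calls to the robot, and variables do not carry over. Pictures are saved under pics/ and viewed, at most 14 in all, crops included, and the job is handed in when it is done.

Besides the shell and the picture viewer there is one more tool, called after "Call:" as name([rows], argument=value, ...), one row to a line, values as JSON. apply_moves: Moves the arm, as the interface text tells. Its arguments: {"type":"object","properties":{"deltas":{"type":"array"}},"required":["deltas"]}

```bash
ls; mkdir -p pics; python3 - <<'E'
from workcell import bot
import cv2,numpy as np
s=bot.get_state();print(s['time_s'],s['eef_pos'],s['orientation'],s['width'])
for n in('top','side'):
    c=bot.read_camera(n);cv2.imwrite(f'pics/{n}0.png',c['img'][:,:,::-1]);np.savez(f'{n}0.npz',**c)
    R=cv2.Rodrigues(np.array(c['rvec']))[0];print(n,-R.T@np.array(c['tvec']).ravel(),R[2],c['intrinsics'])
E
```

```text
pics
0.0 [0.23154799 0.57988344 0.25190178] [[-9.28754150e-01  3.70695855e-01 -5.57912874e-04]
 [ 3.70696251e-01  9.28752490e-01 -1.76127843e-03]
 [-1.34735644e-04 -1.84261086e-03 -9.99998293e-01]] 0.08797901500121634
top [0.35920644 0.04962287 1.11602585] [ 0.13771995 -0.00247727 -0.99046811] [[383.96817127   0.         324.43184555]
 [  0.         383.96817127 200.43936721]
 [  0.           0.           1.        ]]
side [ 0.38896948 -0.87163089  0.50093526] [ 0.12135725  0.89145812 -0.43654879] [[434.68781075   0.         320.28384345]
 [  0.         434.68781075 196.84234239]
 [  0.           0.           1.        ]]
```

View pics/top0.png

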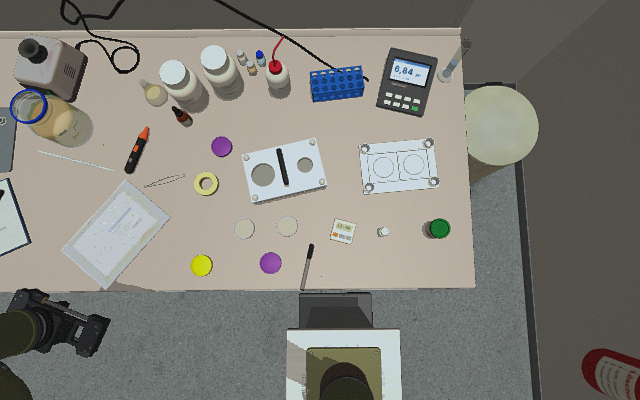

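View pics/side0.png

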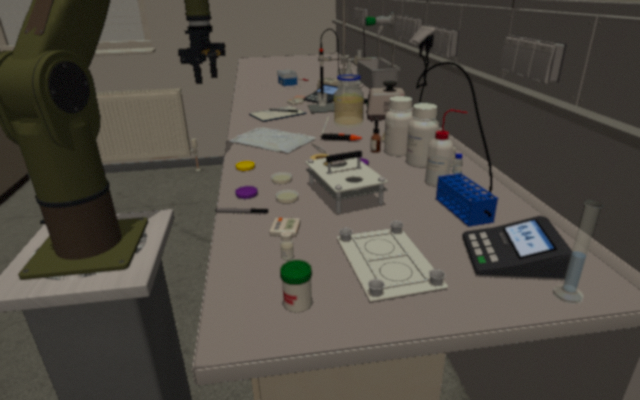

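Top view: the dishes are at about (245,229) and (287,226), the rack at (285,170), with its large hole at (262,175) and small hole at (305,165). The tray is at (399,166), the timer at (343,231), the vial at (383,231) and the jar at (438,229). The side view agrees, with the jar at (297,285) and the vial at (288,247).

```bash
cat > h.py <<'E'
import cv2,numpy as np
def cam(c):
    return np.array(c['intrinsics']),cv2.Rodrigues(np.array(c['rvec'],float))[0],np.array(c['tvec'],float).ravel()
def ray(c,uv,z):
    K,R,t=cam(c);d=R.T@np.linalg.inv(K)@np.array([uv[0],uv[1],1.]);o=-R.T@t
    return o+d*(z-o[2])/d[2]
def rays(c,p,z): return np.array([ray(c,q,z) for q in p])
def cloud(c):
    K,R,t=cam(c);z=c['z_map'];v,u=np.mgrid[:z.shape[0],:z.shape[1]]
    P=np.stack([(u-K[0,2])/K[0,0]*z,(v-K[1,2])/K[1,1]*z,z],-1);return (P-t)@R
def rectify(c,x0,x1,y0,y1,z,s):
    "image resampled on plane z; s px per m; col right = -y, row up = +x"
    w,h=int((y1-y0)*s),int((x1-x0)*s)
    K,R,t=cam(c)
    W=np.array([[x1,y1,z],[x1,y0,z],[x0,y0,z],[x0,y1,z]])
    p=cv2.projectPoints(W,R,t,K,None)[0][:,0].astype(np.float32)
    H=cv2.getPerspectiveTransform(p,np.float32([[0,0],[w,0],[w,h],[0,h]]))
    return cv2.warpPerspective(c['img'],H,(w,h),flags=cv2.INTER_CUBIC)
E
python3 - <<'E'
from h import *
c=dict(np.load('top0.npz'))
for n,u,z in[('d',(245,229),.014),('d',(287,226),.014),('holeL',(262,175),.066),('holeS',(305,165),.066),('tray',(399,166),.015),('jar',(438,229),.076),('vial',(383,231),.058),('timer',(343,231),.018)]:
    print(n,ray(c,u,z).round(3), cloud(c)[u[1],u[0]].round(3))
a=rectify(c,.25,.6,-.28,.3,.028,1300)
cv2.imwrite('pics/rect.png',cv2.resize(a,None,fx=1,fy=1)[:,:,::-1]);print(a.shape)
E
```

```text
d [0.432 0.275 0.014] [0.432 0.275 0.014]
d [0.439 0.155 0.014] [0.439 0.155 0.011]
holeL [0.578 0.22  0.066] [0.583 0.224 0.045]
holeS [0.606 0.1   0.066] [0.61  0.101 0.05 ]
tray [ 0.612 -0.173  0.015] [ 0.613 -0.173  0.013]
jar [ 0.423 -0.26   0.076] [ 0.423 -0.261  0.072]
vial [ 0.42  -0.113  0.058] [ 0.42  -0.113  0.061]
timer [ 0.423 -0.005  0.018] [ 0.424 -0.006  0.013]
(454, 754, 3)
```

View pics/rect.png

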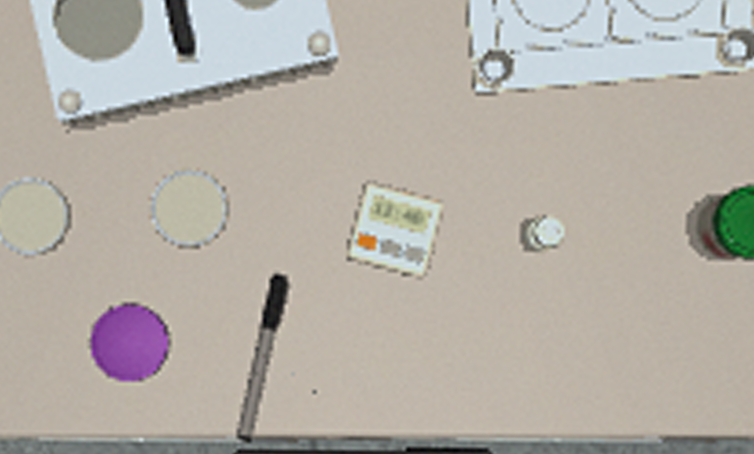

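```bash
python3 - <<'E'
from h import *
c=dict(np.load('top0.npz'));S=2000
def show(name,cx,cy,z,half,maskf):
    a=rectify(c,cx-half,cx+half,cy-half,cy+half,z,S)
    m=maskf(a).astype(np.uint8);m=cv2.morphologyEx(m,cv2.MORPH_OPEN,np.ones((5,5)))
    cs=[k for k in cv2.findContours(m,cv2.RETR_EXTERNAL,cv2.CHAIN_APPROX_NONE)[0] if cv2.contourArea(k)>600]
    for k in cs:
        (u,v),r=cv2.minEnclosingCircle(k);M=cv2.moments(k);e=cv2.fitEllipse(k)
        U,V=e[0];print(name,'x %.4f y %.4f'%(cx+half-V/S,cy+half-U/S),'axes mm',np.round(np.array(e[1])/S*1e3,1),'ang',round(e[2]))
hsv=lambda a:cv2.cvtColor(a,cv2.COLOR_RGB2HSV).astype(int)
bg=np.median(c['img'][190:260,250:480].reshape(-1,3),0);print(bg)
diff=lambda a:np.abs(a.astype(int)-bg).max(2)>14
for p in((.432,.275),(.439,.155)): show('dish',*p,.012,.045,diff)
show('jar',.423,-.26,.076,.045,lambda a:(hsv(a)[...,0]>45)&(hsv(a)[...,0]<85)&(hsv(a)[...,1]>120)&(hsv(a)[...,2]>60))
show('vial',.42,-.113,.058,.025,lambda a:a.min(2)>185)
show('holeL',.578,.22,.066,.05,lambda a:a.max(2)<190)
show('holeS',.606,.1,.066,.04,lambda a:a.max(2)<190)
show('bar',.592,.16,.115,.07,lambda a:a.max(2)<70)
E
```

```text
[187. 177. 165.]
dish x 0.4341 y 0.2790 axes mm [57.3 58.3] ang 36
dish x 0.4358 y 0.2824 axes mm [52.3 57. ] ang 34
dish x 0.4405 y 0.1561 axes mm [58.3 59.2] ang 64
jar x 0.4263 y -0.2646 axes mm [51.1 52. ] ang 52
vial x 0.4205 y -0.1183 axes mm [19.1 20.1] ang 74
holeL x 0.5413 y 0.2642 axes mm [11.8 78. ] ang 173
holeL x 0.5803 y 0.2186 axes mm [67.  67.2] ang 45
holeL x 0.6180 y 0.1737 axes mm [ 7.2 40.8] ang 174
holeS x 0.6074 y 0.1016 axes mm [45.  45.3] ang 77
bar x 0.5925 y 0.1594 axes mm [ 13.  140.1] ang 167
```

```bash
cat >> h.py <<'E'
def mv(s,x,y,z,ang):
    "shift in tool axes and turn (deg) to reach TCP xyz with closing line at world angle ang (deg, mod 180)"
    R=np.array(s['orientation']);d=R.T@(np.array([x,y,z])-np.array(s['eef_pos']))
    cur=np.degrees(np.arctan2(R[1,1],R[0,1]));t=-((ang-cur+90)%180-90)
    print('shift',d.round(4),'turn',round(t,1),'t',round(s['time_s'],2))
E
python3 - <<'E'
from h import *
from workcell import bot
c=dict(np.load('top0.npz'));S=3000
a=rectify(c,.48,.74,-.32,-.03,.028,S)
g=cv2.GaussianBlur(cv2.cvtColor(a,cv2.COLOR_RGB2GRAY),(9,9),2)
h=cv2.HoughCircles(g,cv2.HOUGH_GRADIENT,1,200,param1=80,param2=18,minRadius=30,maxRadius=50)
for u,v,r in h[0][:10]: print('x %.4f y %.4f r %.1f'%(.74-v/S,-.03-u/S,r/S*1e3))
m=(a.min(2)>200).astype(np.uint8)
m=cv2.morphologyEx(m,cv2.MORPH_CLOSE,np.ones((41,41)));k=max(cv2.findContours(m,0,1)[0],key=cv2.contourArea)
(u,v),wh,an=cv2.minAreaRect(k);print('outer',.74-v/S,-.03-u/S,np.array(wh)/S,an)
mv(bot.get_state(),.434,.277,.12,93)
cv2.imwrite('pics/tr.png',cv2.resize(a,None,fx=.8,fy=.8)[:,:,::-1])
E
```

```text
x 0.5472 y -0.0828 r 15.0
outer 0.612970692952474 -0.17018086751302083 [0.15095022 0.22207229] 85.1695785522461
shift [-0.3003 -0.2061  0.1324] turn -24.8 t 0.1
```

View pics/tr.png

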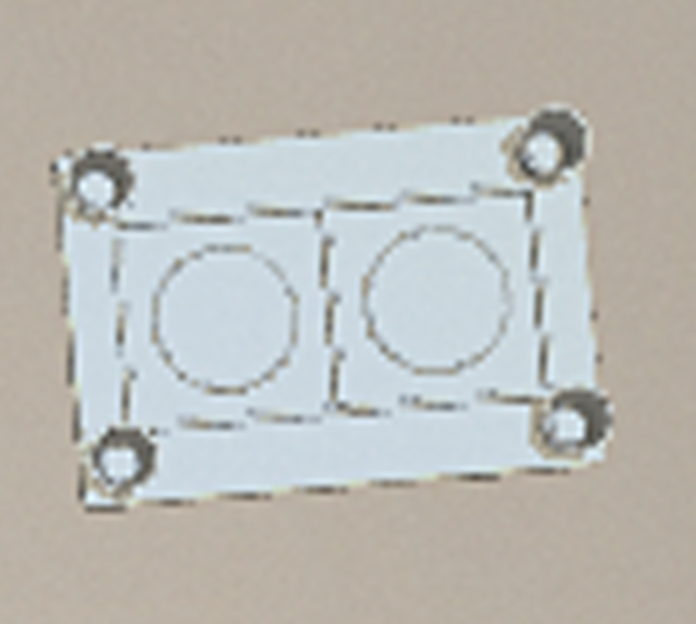

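The tray is level and its yaw is about +4.8°, with a socket at each corner. Next I move above the first dish.

Call:
apply_moves([
  [0, [-0.02, -0.015, 0.01], -2],
  [0, [-0.07, -0.05, 0.03], -6],
  [0, [-0.13, -0.09, 0.06], -11],
  [0, [-0.19, -0.13, 0.085], -16],
  [0, [-0.24, -0.165, 0.105], -20],
  [0, [-0.28, -0.19, 0.125], -23],
  [0, [-0.3, -0.206, 0.132], -24.8],
  [0, [-0.3, -0.206, 0.132], -24.8],
])

```text
time_s: 1.1
eef_pos: [0.4356, 0.2726, 0.1192]
orientation: [[-0.999, -0.045, -0.002], [-0.045, 0.999, -0.005], [0.002, -0.005, -1.0]]
force: [-0.2, 0.5, -0.4]
width: 0.0883
gripper_force: 0.0
```

```bash
python3 - <<'E'
from h import *
from workcell import bot
c=bot.read_camera('wrist');np.savez('w1.npz',**c);cv2.imwrite('pics/w1.png',c['img'][:,:,::-1])
s=bot.get_state();print(s['eef_pos'],np.array(s['orientation']).round(3),s['force'])
K,R,t=cam(c);print('cam',-R.T@t,R[2])
mv(s,.434,.277,.0195,93)
E
```

```text
[0.43453001 0.27605896 0.11999756] [[-0.999 -0.049 -0.001]
 [-0.049  0.999 -0.001]
 [ 0.001 -0.001 -1.   ]] [-0.9698959   0.98350314 -0.24941242]
cam [0.36462674 0.27134516 0.25111908] [ 0.27172153  0.00642577 -0.96235447]
shift [0.0004 0.0011 0.1005] turn -0.2 t 1.15
```

View pics/w1.png

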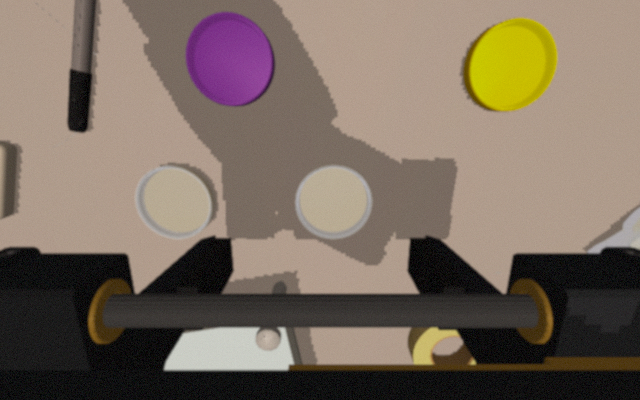

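```bash
python3 - <<'E'
from h import *
from workcell import bot
c=dict(np.load('w1.npz'))
print(ray(c,(334,202),.012),ray(c,(174,202),.012))
m=(cv2.cvtColor(c['img'],cv2.COLOR_RGB2HSV));a=c['img'].astype(int)
# beige fill: circle fit by colour relative to fill centre
for u,v in((334,202),(174,202)):
    d=np.abs(a-a[v-3:v+4,u-3:u+4].mean((0,1))).max(2)<22
    n,l,st,ce=cv2.connectedComponentsWithStats(d.astype(np.uint8),connectivity=4);i=l[v,u]
    print(st[i],ce[i],ray(c,ce[i],.012))
E
```

```text
[0.43412661 0.28392089 0.012     ] [0.44005264 0.15878881 0.012     ]
[ 296  166   75   67 3693] [332.79907934 198.87408611] [0.43163932 0.28284187 0.012     ]
[    0     0   226   292 40650] [ 98.19803198 144.34553506] [0.3977022  0.10568011 0.012     ]
```

The dish is at (334,202), centred between the jaws and about 5 mm to the +y side. I'm descending and gripping with the fingertips 5.5 mm up.

Call:
apply_moves([
  [0, [0.001, 0.005, 0.03], 0],
  [0, [0.001, 0.005, 0.07], 0],
  [0, [0.001, 0.005, 0.093], 0],
  [0, [0.001, 0.005, 0.1005], 0],
  [0.4, [0.001, 0.005, 0.1005], 0],
  [1, [0.001, 0.005, 0.1005], 0],
  [1, [0.001, 0.005, 0.1005], 0],
  [1, [0.001, 0.005, 0.1005], 0],
])

```text
time_s: 2.15
eef_pos: [0.4332, 0.2832, 0.021]
orientation: [[-0.999, -0.053, 0.001], [-0.053, 0.999, 0.001], [-0.001, 0.001, -1.0]]
force: [-0.7, 0.7, 5.6]
width: 0.0584
gripper_force: 30.0
```

```bash
python3 - <<'E'
from h import *
from workcell import bot
s=bot.get_state();print(s['eef_pos'],s['width'],s['gripper_force'])
E
```

```text
[0.4331642  0.28323535 0.02103726] 0.058370516623540564 30.03491483599646
```

Call:
apply_moves([
  [1, [0, 0, -0.04], 0],
  [1, [0, 0, -0.1], 0],
  [1, [0, 0, -0.16], 0],
  [1, [-0.01, -0.04, -0.2], 0],
  [1, [-0.03, -0.1, -0.23], 0],
  [1, [-0.05, -0.16, -0.23], 0],
  [1, [-0.08, -0.22, -0.23], 0],
  [1, [-0.1, -0.28, -0.23], 0],
])

```text
time_s: 3.15
eef_pos: [0.5433, 0.0183, 0.2506]
orientation: [[-0.999, -0.053, 0.001], [-0.053, 0.999, 0.0], [-0.001, 0.0, -1.0]]
force: [1.5, 0.8, -0.5]
width: 0.0586
gripper_force: 29.9
```

Call:
apply_moves([
  [1, [-0.02, -0.06, 0], 0],
  [1, [-0.03, -0.12, 0], 0],
  [1, [-0.03, -0.16, 0], 0],
  [1, [-0.03, -0.18, 0], 0],
  [1, [-0.03, -0.18, 0], 0],
  [1, [-0.03, -0.18, 0], 0],
])

```text
time_s: 3.9
eef_pos: [0.5821, -0.1548, 0.2504]
orientation: [[-0.998, -0.057, 0.0], [-0.057, 0.998, 0.002], [-0.0, 0.002, -1.0]]
force: [-0.4, -0.4, -1.0]
width: 0.0584
gripper_force: 29.9
```

```bash
python3 - <<'E'
from h import *
from workcell import bot
c=bot.read_camera('wrist');np.savez('w2.npz',**c);cv2.imwrite('pics/w2.png',c['img'][:,:,::-1])
s=bot.get_state();print(s['eef_pos'],s['width'],s['time_s'])
E
```

```text
[ 0.58218969 -0.15476796  0.25047966] 0.058155849510824115 3.95
```

View pics/w2.png

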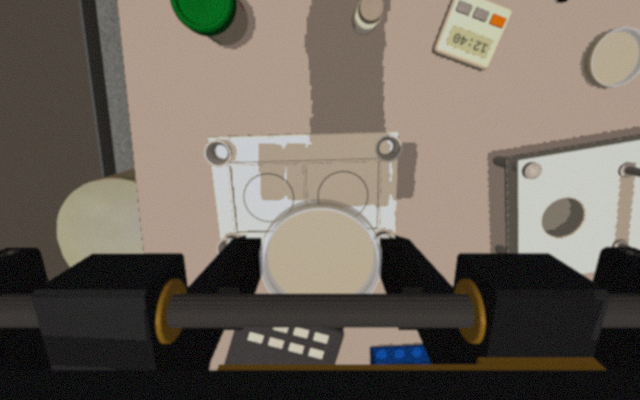

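The near sockets' mouths are at (219,152) and (388,148), the bay circles at (269,197) and (343,194), and the dish is held level.

```bash
python3 - <<'E'
from h import *
from workcell import bot
c=dict(np.load('w2.npz'))
g=cv2.medianBlur(cv2.cvtColor(c['img'],cv2.COLOR_RGB2GRAY),3)
def circ(box,r0,r1):
    x0,y0,x1,y1=box;sub=cv2.resize(g[y0:y1,x0:x1],None,fx=4,fy=4,interpolation=cv2.INTER_CUBIC)
    h=cv2.HoughCircles(cv2.GaussianBlur(sub,(7,7),1.5),cv2.HOUGH_GRADIENT,1,300,param1=60,param2=12,minRadius=r0*4,maxRadius=r1*4)
    u,v,r=h[0][0];return (u+.5)/4-.5+x0,(v+.5)/4-.5+y0,r/4
A=circ((195,130,245,175),10,17);B=circ((363,125,413,172),10,17);print(A,B)
a=ray(c,A[:2],.028);b=ray(c,B[:2],.028);d=b-a;L=np.hypot(*d[:2]);yaw=np.arctan2(-d[0],d[1])
ce=(a+b)/2+.058*np.array([np.cos(yaw),np.sin(yaw),0]);print(a,b,'L',L,'yaw',yaw,'centre',ce)
for u in((269,197),(343,194)):print(ray(c,u,.009))
t=dict(np.load('top0.npz'))
a=rectify(t,.48,.74,-.32,-.03,.0115,3000)
# top-view socket centres: pixel in tr.png (scale .8, plane .028): outer ring centres
for u,v in((98,180),(121,460),(547,145),(570,422)): print('top',.74-v/.8/3000,-.03-u/.8/3000)
E
```

```text
(np.float32(217.5), np.float32(152.5), np.float32(11.925)) (np.float32(388.0), np.float32(147.75), np.float32(11.5))
[ 0.56461616 -0.26824038  0.028     ] [ 0.54870126 -0.08021446  0.028     ] L 0.18869824763321935 yaw 0.08444076847653721 centre [ 0.61445206 -0.16933567  0.028     ]
[ 0.61806165 -0.21344981  0.009     ]
[ 0.60922376 -0.12405765  0.009     ]
top 0.665 -0.07083333333333333
top 0.5483333333333333 -0.08041666666666666
top 0.6795833333333333 -0.2579166666666667
top 0.5641666666666667 -0.26749999999999996
```

```bash
python3 - <<'E'
from h import *
from workcell import bot
s=bot.get_state();mv(s,.6178,-.2138,.031,94.84)
E
```

```text
shift [-0.0321 -0.0613  0.2194] turn -1.6 t 3.95
```

Call:
apply_moves([
  [1, [-0.015, -0.03, 0.02], -0.8],
  [1, [-0.032, -0.06, 0.06], -1.6],
  [1, [-0.032, -0.061, 0.12], -1.6],
  [1, [-0.032, -0.061, 0.17], -1.6],
  [1, [-0.032, -0.061, 0.2], -1.6],
  [1, [-0.032, -0.061, 0.21], -1.6],
  [1, [-0.032, -0.061, 0.2195], -1.6],
  [1, [-0.032, -0.061, 0.2195], -1.6],
])

```text
time_s: 4.95
eef_pos: [0.6177, -0.2166, 0.0313]
orientation: [[-0.997, -0.081, 0.001], [-0.081, 0.997, -0.0], [-0.001, -0.0, -1.0]]
force: [-0.8, -0.6, -0.7]
width: 0.0585
gripper_force: 29.9
```

```bash
python3 - <<'E'
from h import *
from workcell import bot
s=bot.get_state();print(s['eef_pos'],s['width'],s['force']);mv(s,.6178,-.2138,.031,94.84)
E
```

```text
[ 0.61773174 -0.21661008  0.03130282] 0.05847563725996027 [-0.78244308 -0.64775355 -0.68365186]
shift [-0.0003  0.0028  0.0003] turn -0.2 t 4.95
```

Call:
apply_moves([
  [1, [0, 0.003, 0.0005], 0],
  [0.15, [0, 0.003, 0.001], 0],
  [0.15, [0, 0.003, 0.001], 0],
  [0.15, [0, 0.003, 0.001], 0],
  [0.15, [0, 0.003, -0.03], 0],
  [0, [0, 0.003, -0.08], 0],
  [0, [0, 0.003, -0.14], 0],
  [0, [0, 0.003, -0.15], 0],
])

```text
time_s: 5.95
eef_pos: [0.6196, -0.2144, 0.1854]
orientation: [[-0.997, -0.08, 0.008], [-0.08, 0.997, -0.002], [-0.008, -0.002, -1.0]]
force: [0.5, -0.7, -1.0]
width: 0.0885
gripper_force: 0.0
```

```bash
python3 - <<'E'
from h import *
from workcell import bot
s=bot.get_state();print(s['eef_pos'],s['width'])
c=bot.read_camera('wrist');cv2.imwrite('pics/w3.png',c['img'][:,:,::-1])
mv(s,.440,.1585,.17,94.84)
E
```

```text
[ 0.61957529 -0.21435136  0.18539617] 0.088477265797137
shift [0.1491 0.3861 0.0133] turn -0.2 t 5.95
```

View pics/w3.png

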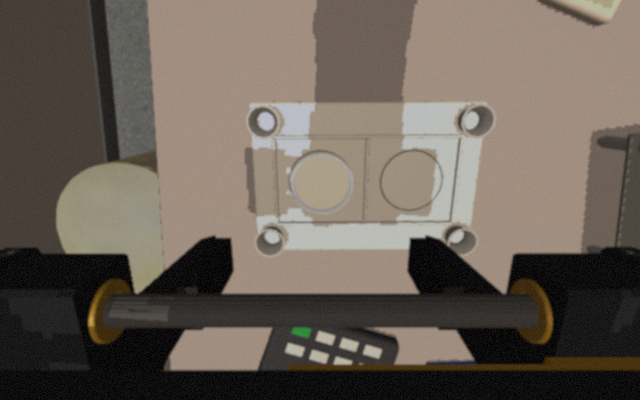

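The dish lies flat in the left bay at (322,182), and the right bay's circle is at (411,180). Now the second dish.

Call:
apply_moves([
  [0, [0.015, 0.04, 0], 0],
  [0, [0.037, 0.095, 0], 0],
  [0, [0.06, 0.153, 0], 0],
  [0, [0.083, 0.21, 0], 0],
  [0, [0.105, 0.27, 0], 0],
  [0, [0.127, 0.33, 0.01], 0],
  [0, [0.142, 0.37, 0.03], 0],
  [0, [0.149, 0.386, 0.06], 0],
])

```text
time_s: 7.0
eef_pos: [0.4354, 0.1616, 0.1196]
orientation: [[-0.996, -0.086, -0.001], [-0.086, 0.996, 0.002], [0.001, 0.002, -1.0]]
force: [1.0, -0.6, -0.6]
width: 0.0884
gripper_force: 0.0
```

```bash
python3 - <<'E'
from h import *
from workcell import bot
s=bot.get_state();print(s['eef_pos'],s['width'])
mv(s,.440,.1585,.0205,94.84)
E
```

```text
[0.43543578 0.1616425  0.11962516] 0.08839130785834252
shift [-0.0044 -0.0037  0.0991] turn 0.1 t 7.0
```

Call:
apply_moves([
  [0, [-0.002, -0.002, 0.03], 0],
  [0, [-0.002, -0.002, 0.06], 0],
  [0, [-0.002, -0.002, 0.06], 0],
])

```text
time_s: 7.38
eef_pos: [0.4373, 0.156, 0.0584]
orientation: [[-0.997, -0.082, -0.005], [-0.082, 0.997, -0.003], [0.006, -0.003, -1.0]]
force: [-0.2, -0.8, 1.1]
width: 0.088
gripper_force: 0.0
```

```bash
python3 - <<'E'
from h import *
from workcell import bot
s=bot.get_state();print(s['eef_pos'],s['width'])
mv(s,.440,.1585,.0205,94.84)
E
```

```text
[0.43729479 0.15599698 0.05841768] 0.08801672039606448
shift [-0.0031  0.0024  0.0379] turn -0.1 t 7.38
```

Call:
apply_moves([
  [0, [-0.002, 0.002, 0.02], 0],
  [0, [-0.002, 0.002, 0.033], 0],
  [0, [-0.002, 0.002, 0.038], 0],
  [0, [-0.002, 0.002, 0.038], 0],
  [0.5, [-0.002, 0.002, 0.038], 0],
  [1, [-0.002, 0.002, 0.038], 0],
  [1, [-0.002, 0.002, 0.038], 0],
  [1, [-0.002, 0.002, 0.038], 0],
])

```text
time_s: 8.38
eef_pos: [0.4413, 0.159, 0.0229]
orientation: [[-0.997, -0.081, 0.0], [-0.081, 0.997, 0.0], [-0.0, 0.0, -1.0]]
force: [-0.3, -0.8, 2.5]
width: 0.0584
gripper_force: 30.0
```

Call:
apply_moves([
  [1, [0, 0, -0.01], 0],
  [1, [0, 0, -0.05], 0],
  [1, [0, 0, -0.11], 0],
  [1, [-0.02, -0.03, -0.14], 0],
  [1, [-0.05, -0.08, -0.15], 0],
  [1, [-0.08, -0.14, -0.15], 0],
  [1, [-0.11, -0.2, -0.15], 0],
  [1, [-0.14, -0.25, -0.15], 0],
])

```text
time_s: 9.38
eef_pos: [0.5983, -0.0773, 0.1734]
orientation: [[-0.997, -0.08, -0.0], [-0.08, 0.997, -0.0], [0.0, -0.0, -1.0]]
force: [0.2, 0.9, -0.2]
width: 0.0587
gripper_force: 30.0
```

```bash
python3 - <<'E'
from h import *
from workcell import bot
s=bot.get_state();print(s['eef_pos'],s['width'])
mv(s,.6102,-.1242,.0315,94.84)
E
```

```text
[ 0.59827387 -0.07725373  0.17344081] 0.05865457009163301
shift [-0.0082 -0.0477  0.1419] turn -0.2 t 9.38
```

Call:
apply_moves([
  [1, [-0.008, -0.045, 0.03], 0],
  [1, [-0.008, -0.0475, 0.08], 0],
  [1, [-0.008, -0.0475, 0.115], 0],
  [1, [-0.008, -0.0475, 0.13], 0],
  [1, [-0.008, -0.0475, 0.14], 0],
  [1, [-0.008, -0.0475, 0.14], 0],
])

```text
time_s: 10.12
eef_pos: [0.6104, -0.1214, 0.0333]
orientation: [[-0.997, -0.081, 0.001], [-0.081, 0.997, -0.0], [-0.001, -0.0, -1.0]]
force: [-1.0, 0.0, -0.7]
width: 0.0585
gripper_force: 30.0
```

```bash
python3 - <<'E'
from h import *
from workcell import bot
s=bot.get_state();print(s['eef_pos'],s['width'],s['force'])
mv(s,.6102,-.1242,.0325,94.84)
E
```

```text
[ 0.61039991 -0.12135651  0.03331059] 0.058487587129887275 [-0.96366719  0.03001487 -0.67754479]
shift [ 0.0004 -0.0028  0.0008] turn -0.2 t 10.12
```

Call:
apply_moves([
  [1, [0, -0.002, 0.001], 0],
  [0.2, [0, -0.002, 0.001], 0],
  [0.2, [0, -0.002, 0.001], 0],
  [0.2, [0, -0.002, 0.001], 0],
  [0.2, [0, -0.002, -0.03], 0],
  [0, [0, -0.002, -0.08], 0],
  [0, [0, -0.002, -0.14], 0],
  [0, [0, -0.002, -0.15], 0],
])

```text
time_s: 11.12
eef_pos: [0.6126, -0.1232, 0.1871]
orientation: [[-0.997, -0.081, 0.008], [-0.081, 0.997, -0.0], [-0.008, -0.001, -1.0]]
force: [-0.2, -0.1, -0.5]
width: 0.0881
gripper_force: 0.0
```

```bash
python3 - <<'E'
from h import *
from workcell import bot
s=bot.get_state();print(s['eef_pos'],s['width'])
c=bot.read_camera('wrist');cv2.imwrite('pics/w4.png',c['img'][:,:,::-1]);np.savez('w4.npz',**c)
mv(s,.530,.145,.25,103)
E
```

```text
[ 0.61258718 -0.12322122  0.18710063] 0.08811984445925866
shift [ 0.0602  0.274  -0.0636] turn -8.4 t 11.12
```

View pics/w4.png

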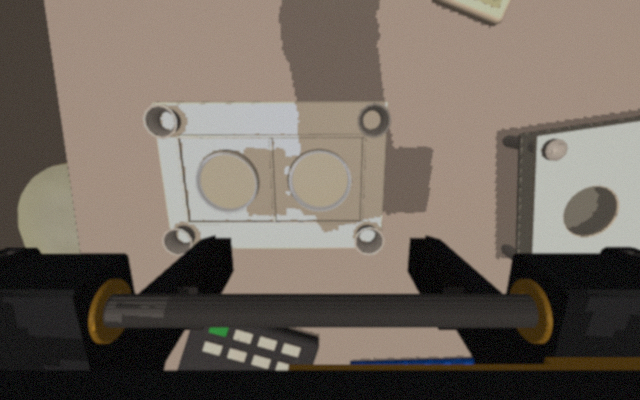

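Both dishes are flat in their bays, at (228,181) and (319,180). The sockets are at (162,121), (374,120), (182,239) and (369,239). Next I look closely at the rack.

Call:
apply_moves([
  [0, [0.01, 0.04, -0.02], -1],
  [0, [0.02, 0.1, -0.04], -3],
  [0, [0.035, 0.16, -0.06], -5],
  [0, [0.05, 0.22, -0.064], -7],
  [0, [0.06, 0.265, -0.064], -8.4],
  [0, [0.06, 0.274, -0.064], -8.4],
  [0, [0.06, 0.274, -0.064], -8.4],
  [0, [0.06, 0.274, -0.064], -8.4],
])

```text
time_s: 12.18
eef_pos: [0.5284, 0.1424, 0.2458]
orientation: [[-0.975, -0.223, -0.001], [-0.223, 0.975, -0.002], [0.002, -0.002, -1.0]]
force: [0.1, -0.1, 0.3]
width: 0.0881
gripper_force: 0.0
```

```bash
python3 - <<'E'
from h import *
from workcell import bot
c=bot.read_camera('wrist');cv2.imwrite('pics/w5.png',c['img'][:,:,::-1]);np.savez('w5.npz',**c)
c=dict(np.load('w4.npz'))
P=rays(c,[(162,121),(374,120),(182,239),(369,239)],.028);print(P.round(4),P.mean(0))
T=np.array([[-58,-95],[-58,95],[58,-95],[58,95]])/1e3
M,_=cv2.estimateAffinePartial2D(T,P[:,:2].copy());print(M,np.hypot(*M[:,0]),np.arctan2(M[1,0],M[0,0]))
E
```

```text
[[ 0.5651 -0.2666  0.028 ]
 [ 0.549  -0.0796  0.028 ]
 [ 0.6774 -0.2535  0.028 ]
 [ 0.6624 -0.0699  0.028 ]] [ 0.61347022 -0.1674239   0.028     ]
[[ 0.97451189 -0.08636147  0.61347021]
 [ 0.08636147  0.97451189 -0.16742391]] 0.9783310896320232 0.0883893289039
```

View pics/w5.png

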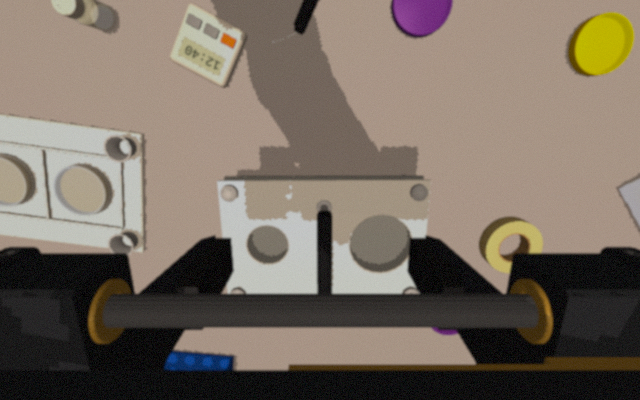

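The rack fills the view: holes at (268,244) and (380,241), with the bar upright between the jaws at column 324.

```bash
python3 - <<'E'
from h import *
from workcell import bot
c=dict(np.load('w5.npz'))
P=rays(c,[(268,244),(380,241)],.066);d=P[1]-P[0];print(P,np.hypot(*d[:2]),np.arctan2(-d[0],d[1]),P.mean(0))
Q=rays(c,[(230,193),(420,192)],.066);d=Q[1]-Q[0];y=np.arctan2(-d[0],d[1]);print(Q,np.hypot(*d[:2]),y,Q.mean(0)+.058*np.array([np.cos(y),np.sin(y),0]))
mv(bot.get_state(),.594,.160,.150,103.1)
E
```

```text
[[0.60572168 0.10450171 0.066     ]
 [0.5759208  0.21895888 0.066     ]] 0.11827313614356869 0.254711899586167 [0.59082124 0.16173029 0.066     ]
[[0.55939791 0.05704877 0.066     ]
 [0.51553954 0.24370783 0.066     ]] 0.19174243602235133 0.2307788843265739 [0.59393106 0.16364497 0.066     ]
shift [-0.0679  0.0026  0.0959] turn -0.2 t 12.22
```

Call:
apply_moves([
  [0, [-0.03, 0.001, 0.02], -0.2],
  [0, [-0.06, 0.002, 0.06], -0.2],
  [0, [-0.067, 0.0035, 0.1], -0.2],
  [0, [-0.067, 0.0035, 0.13], -0.2],
  [0, [-0.067, 0.0035, 0.142], -0.2],
  [0, [-0.067, 0.0035, 0.143], -0.2],
])

```text
time_s: 12.98
eef_pos: [0.5926, 0.1623, 0.1034]
orientation: [[-0.974, -0.228, -0.001], [-0.228, 0.974, -0.001], [0.001, -0.0, -1.0]]
force: [-0.3, 0.9, 1.5]
width: 0.0881
gripper_force: 0.0
```

```bash
python3 - <<'E'
from h import *
from workcell import bot
s=bot.get_state();print(s['eef_pos'],s['force']);mv(s,.593,.161,.103,103.1)
E
```

```text
[0.59264437 0.16234676 0.10339181] [-0.32245216  0.90529451  1.4950729 ]
shift [-0.     -0.0014  0.0004] turn 0.1 t 12.97
```

Call:
apply_moves([
  [0.5, [0, -0.0015, 0], 0],
  [0.7, [0, -0.0015, 0], 0],
  [0.85, [0, -0.0015, 0], 0],
  [1, [0, -0.0015, 0], 0],
  [1, [0, -0.0015, 0], 0],
  [1, [0, -0.0015, 0], 0],
  [1, [0, -0.0015, 0], 0],
  [1, [0, -0.0015, 0], 0],
])

```text
time_s: 13.98
eef_pos: [0.593, 0.1616, 0.1037]
orientation: [[-0.973, -0.229, -0.0], [-0.229, 0.973, -0.0], [0.0, -0.0, -1.0]]
force: [1.2, -0.1, -0.1]
width: 0.0138
gripper_force: 30.0
```

Call:
apply_moves([
  [1, [0, 0, -0.005], 0],
  [1, [0, 0, -0.015], 0],
  [1, [0, 0, -0.03], 0],
  [1, [0, 0, -0.05], 0],
  [1, [0, 0, -0.07], 0],
  [1, [0, 0, -0.08], 0],
  [1, [0, 0, -0.08], 0],
])

```text
time_s: 14.85
eef_pos: [0.5933, 0.162, 0.1847]
orientation: [[-0.973, -0.229, 0.002], [-0.229, 0.973, 0.001], [-0.002, 0.0, -1.0]]
force: [-0.5, -0.6, -3.9]
width: 0.0136
gripper_force: 30.0
```

```bash
python3 - <<'E'
from h import *
from workcell import bot
s=bot.get_state();print(s['eef_pos'],s['force'],s['wrist_torque']);mv(s,.614,-.1687,.183,90+np.degrees(.0855))
c=bot.read_camera('side');cv2.imwrite('pics/s1.png',cv2.resize(c['img'][100:300,200:480],None,fx=2.5,fy=2.5)[:,:,::-1])
E
```

```text
[0.59334048 0.1619927  0.18466624] [-0.47262458 -0.5566944  -3.8756534 ] [0.01573271 0.03226912 0.0053527 ]
shift [ 0.0556 -0.3266  0.0015] turn 8.3 t 14.85
```

View pics/s1.png

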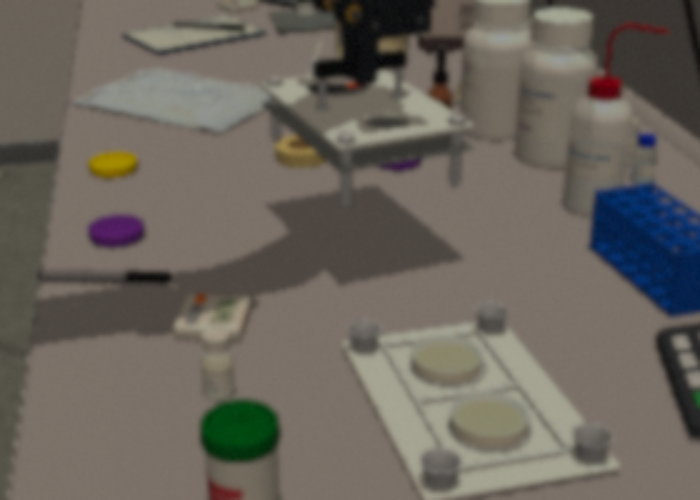

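The rack is lifted level and clear. Moving it over the tray.

Call:
apply_moves([
  [1, [0.004, -0.02, 0], 0.5],
  [1, [0.011, -0.06, 0], 1.5],
  [1, [0.019, -0.11, 0], 3],
  [1, [0.027, -0.16, 0], 4.5],
  [1, [0.036, -0.21, 0], 6],
  [1, [0.044, -0.26, 0], 7],
  [1, [0.051, -0.3, 0], 8],
  [1, [0.0556, -0.325, 0], 8.3],
])

```text
time_s: 15.9
eef_pos: [0.6114, -0.1728, 0.1824]
orientation: [[-0.997, -0.081, -0.003], [-0.081, 0.997, -0.002], [0.003, -0.002, -1.0]]
force: [-0.1, 1.3, -3.0]
width: 0.0135
gripper_force: 30.0
```

Call:
apply_moves([
  [1, [0, 0, 0], 0],
  [1, [0, 0, 0.02], 0],
  [1, [0, 0, 0.03], 0],
  [1, [0, 0, 0.03], 0],
])

```text
time_s: 16.4
eef_pos: [0.6123, -0.1667, 0.1526]
orientation: [[-0.996, -0.087, -0.003], [-0.087, 0.996, 0.001], [0.003, 0.001, -1.0]]
force: [-0.1, 0.3, -2.7]
width: 0.0136
gripper_force: 30.0
```

```bash
python3 - <<'E'
from h import *
from workcell import bot
s=bot.get_state();print(s['eef_pos'],s['force'],s['wrist_torque'],s['width']);mv(s,.614,-.1687,.113,90+np.degrees(.0855))
c=bot.read_camera('wrist');np.savez('w6.npz',**c);cv2.imwrite('pics/w6.png',c['img'][:,:,::-1])
t=bot.read_camera('top');np.savez('top1.npz',**t);a=rectify(t,.5,.73,-.32,-.02,.1,2300);cv2.imwrite('pics/t1.png',a[:,:,::-1])
E
```

```text
[ 0.61230205 -0.16674958  0.15262652] [-0.14215359  0.31044501 -2.71247945] [0.03355217 0.04914837 0.023701  ] 0.013606932883665004
shift [-0.0016 -0.0021  0.0396] turn 0.1 t 16.4
```

View pics/w6.png

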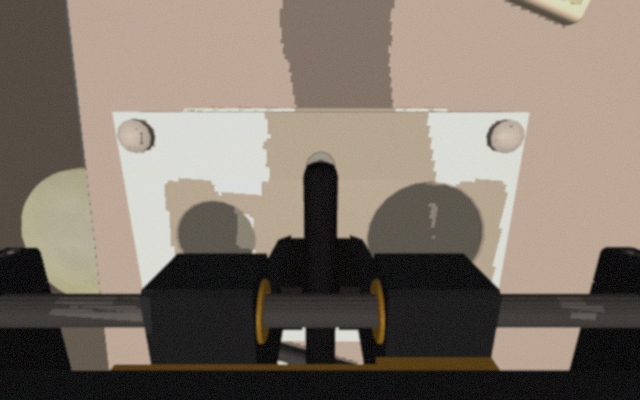

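The rack hides the tray, and only the tray's front edge shows at row 109. The post heads at (135,136) and (506,136) give the rack's pose.

```bash
python3 - <<'E'
from h import *
from workcell import bot
c=dict(np.load('w6.npz'))
z=.0489+.070
Q=rays(c,[(135,136),(506,136)],z);d=Q[1]-Q[0];y=np.arctan2(-d[0],d[1]);print(Q,np.hypot(*d[:2]),y,Q.mean(0)+.058*np.array([np.cos(y),np.sin(y),0]))
E
```

```text
[[ 0.56311662 -0.26479063  0.1189    ]
 [ 0.54656133 -0.07588225  0.1189    ]] 0.18963241442109594 0.08741329221452464 [ 0.61261752 -0.16527292  0.1189    ]
```

Call:
apply_moves([
  [1, [-0.001, -0.002, 0], 0],
  [1, [-0.0015, -0.0022, 0.006], 0],
  [1, [-0.0015, -0.0022, 0.014], 0],
  [1, [-0.0015, -0.0022, 0.022], 0],
  [1, [-0.0015, -0.0022, 0.028], 0],
  [1, [-0.0015, -0.0022, 0.03], 0],
])

```text
time_s: 17.25
eef_pos: [0.6146, -0.1692, 0.123]
orientation: [[-0.996, -0.086, -0.001], [-0.086, 0.996, 0.0], [0.001, 0.0, -1.0]]
force: [0.1, 0.0, -3.3]
width: 0.0142
gripper_force: 30.0
```

```bash
python3 - <<'E'
from h import *
from workcell import bot
s=bot.get_state();print(s['eef_pos'],s['force'],s['wrist_torque'],s['width']);mv(s,.614,-.1687,.113,90+np.degrees(.0855))
E
```

```text
[ 0.61462891 -0.16923169  0.12300154] [ 0.13314836  0.01832821 -3.28811313] [0.0472653  0.02086299 0.0537701 ] 0.014167810139349877
shift [0.0006 0.0006 0.01  ] turn 0.0 t 17.25
```

No contact so far, with the feet at about 19 mm. Going down to the floor.

Call:
apply_moves([
  [1, [0, 0, 0.003], 0],
  [1, [0, 0, 0.006], 0],
  [1, [0, 0, 0.008], 0],
  [1, [0, 0, 0.0095], 0],
  [1, [0, 0, 0.0105], 0],
  [1, [0, 0, 0.0105], 0],
])

```text
time_s: 18.0
eef_pos: [0.6149, -0.1693, 0.1132]
orientation: [[-0.996, -0.086, -0.0], [-0.086, 0.996, 0.0], [0.0, 0.0, -1.0]]
force: [0.6, 0.3, -4.2]
width: 0.0137
gripper_force: 30.0
```

```bash
python3 - <<'E'
from h import *
from workcell import bot
s=bot.get_state();print(s['eef_pos'],s['force'],s['wrist_torque'],s['width'])
E
```

```text
[ 0.61491958 -0.16931821  0.11316031] [ 0.64319641  0.25871032 -4.20902488] [ 0.02176578 -0.02822427 -0.02497137] 0.013725510315224109
```

Call:
apply_moves([
  [1, [0, 0, 0.001], 0],
  [1, [0, 0, 0.002], 0],
  [1, [0, 0, 0.002], 0],
])

```text
time_s: 18.38
eef_pos: [0.6152, -0.1693, 0.1126]
orientation: [[-0.996, -0.086, 0.001], [-0.086, 0.996, -0.001], [-0.001, -0.001, -1.0]]
force: [-3.8, -0.0, 7.1]
width: 0.0136
gripper_force: 30.0
```

Contact comes at exactly the expected height, so the rack is home. Releasing.

Call:
apply_moves([
  [0.8, [0, 0, 0.0005], 0],
  [0.5, [0, 0, 0.0005], 0],
  [0.4, [0, 0, 0.0005], 0],
  [0.4, [0, 0, 0.0005], 0],
  [0.4, [0, 0, -0.03], 0],
  [0, [0.01, 0, -0.09], 0],
  [0, [0.03, 0, -0.15], 0],
  [0, [0.04, 0, -0.16], 0],
])

```text
time_s: 19.38
eef_pos: [0.5765, -0.1728, 0.2754]
orientation: [[-0.996, -0.086, 0.007], [-0.086, 0.996, -0.001], [-0.007, -0.002, -1.0]]
force: [-0.7, 0.2, -0.3]
width: 0.0809
gripper_force: 0.0
```

```bash
python3 - <<'E'
from h import *
from workcell import bot
s=bot.get_state();print(s['eef_pos'],s['width'],s['force'])
c=bot.read_camera('wrist');np.savez('w7.npz',**c)
d=bot.read_camera('side');np.savez('s2.npz',**d)
a=np.hstack([cv2.resize(c['img'],(400,250)),cv2.resize(d['img'][190:315,250:450],(400,250))]);cv2.imwrite('pics/c1.png',a[:,:,::-1])
mv(s,.426,-.2645,.17,4.9)
E
```

```text
[ 0.57653103 -0.17277008  0.27542267] 0.08085830606641306 [-0.66190504  0.22572808 -0.25106987]
shift [ 0.1586 -0.0783  0.1044] turn -90.0 t 19.38
```

View pics/c1.png

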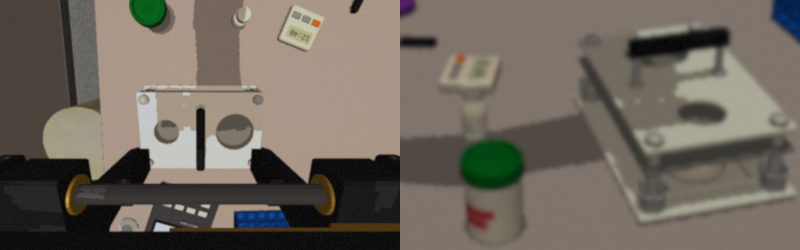

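The rack sits level, with all the posts in their sockets. The jar's lid is at about (240,16) in full wrist-image pixels, and the vial is at (388,27).

```bash
python3 - <<'E'
from h import *
from workcell import bot
s=bot.get_state();print(np.round(s['joints'],2))
c=dict(np.load('w7.npz'))
hsv=cv2.cvtColor(c['img'],cv2.COLOR_RGB2HSV);m=((hsv[...,0]>45)&(hsv[...,0]<85)&(hsv[...,1]>120))
v,u=np.nonzero(m[:80]);print(u.min(),u.max(),v.min(),v.max())
d=dict(np.load('s2.npz'));hs=cv2.cvtColor(d['img'],cv2.COLOR_RGB2HSV);m=((hs[...,0]>45)&(hs[...,0]<85)&(hs[...,1]>120))
m[:240]=0;v,u=np.nonzero(m);print('side green',u.min(),u.max(),v.min(),v.max())
K,R,t=cam(d)
for X in((.426,-.2645,0.068),(.424,-.260,.068)): print(cv2.projectPoints(np.array([X]),R,t,K,None)[0].ravel())
z=s['eef_pos'][2]
w=rays(c,[(269,167),(376,211)],.075);print('dummy',w)
g=[(166/400*640,130/250*400),(234.5/400*640,131/250*400)];P=rays(c,g,.075);print('holes',P,P.mean(0))
E
```

```text
[ 0.55  0.68 -0.6   1.61  0.44  0.99  1.46]
208 569 0 43
side green 281 485 256 283
[295.39390362 271.2668618 ]
[293.9707152  269.84906751]
dummy [[ 0.57096879 -0.22658344  0.075     ]
 [ 0.60956681 -0.10784692  0.075     ]]
holes [[ 0.61664196 -0.22841048  0.075     ]
 [ 0.60804387 -0.10893513  0.075     ]] [ 0.61234291 -0.1686728   0.075     ]
```

Call:
apply_moves([
  [0, [0.02, -0.01, 0], -10],
  [0, [0.05, -0.025, 0], -20],
  [0, [0.08, -0.04, 0], -30.5],
  [0, [0.11, -0.055, 0], -41],
  [0, [0.14, -0.07, 0], -51.5],
  [0, [0.155, -0.077, 0.02], -62],
  [0, [0.1586, -0.0783, 0.05], -72],
  [0, [0.1586, -0.0783, 0.08], -82],
])

```text
time_s: 20.48
eef_pos: [0.4228, -0.2645, 0.1887]
orientation: [[-0.048, -0.999, -0.002], [-0.999, 0.048, 0.001], [-0.001, 0.002, -1.0]]
force: [-0.4, -0.5, -0.4]
width: 0.088
gripper_force: 0.0
```

Call:
apply_moves([
  [0, [0, 0, 0.02], -8],
  [0, [0, 0, 0.02], -8],
  [0, [0, 0, 0.02], -8],
])

```text
time_s: 20.85
eef_pos: [0.424, -0.264, 0.171]
orientation: [[0.084, -0.996, -0.0], [-0.996, -0.084, 0.002], [-0.002, -0.0, -1.0]]
force: [0.5, 0.1, 0.2]
width: 0.088
gripper_force: 0.0
```

```bash
python3 - <<'E'
from h import *
from workcell import bot
s=bot.get_state();print(s['eef_pos']);mv(s,.426,-.2645,.077,4.9)
c=bot.read_camera('wrist');np.savez('w8.npz',**c)
hs=cv2.cvtColor(c['img'],cv2.COLOR_RGB2HSV);m=((hs[...,0]>45)&(hs[...,0]<85)&(hs[...,1]>120)&(hs[...,2]>60)).astype(np.uint8)
for k in cv2.findContours(m,0,1)[0]:
    if cv2.contourArea(k)>800: e=cv2.fitEllipse(k);print(e,ray(c,e[0],.074))
E
```

```text
[ 0.42401559 -0.26398536  0.17102484]
shift [ 0.0008 -0.0019  0.094 ] turn -0.1 t 20.85
((315.8881530761719, 201.83987426757812), (66.41554260253906, 68.56212615966797), 117.81863403320312) [ 0.42641647 -0.26554722  0.074     ]
```

The jar is at (0.426, -0.265) from the wrist view too. Descend and grip.

Call:
apply_moves([
  [0, [0.001, -0.002, 0.03], 0],
  [0, [0.001, -0.002, 0.065], 0],
  [0, [0.001, -0.002, 0.088], 0],
  [0, [0.001, -0.002, 0.094], 0],
  [0.5, [0.001, -0.002, 0.094], 0],
  [1, [0.001, -0.002, 0.094], 0],
  [1, [0.001, -0.002, 0.094], 0],
  [1, [0.001, -0.002, 0.094], 0],
])

```text
time_s: 21.9
eef_pos: [0.4263, -0.2654, 0.0777]
orientation: [[0.086, -0.996, 0.001], [-0.996, -0.086, -0.0], [0.0, -0.001, -1.0]]
force: [-0.5, -0.3, 3.3]
width: 0.0526
gripper_force: 30.0
```

```bash
python3 - <<'E'
from h import *
from workcell import bot
s=bot.get_state();print(s['eef_pos'],s['width'],np.round(s['joints'],2))
y=.0855;C=np.array([.614,-.169])
print('wells',C+.06*np.array([-np.sin(y),np.cos(y)]),C-.06*np.array([-np.sin(y),np.cos(y)]))
E
```

```text
[ 0.426329   -0.26539156  0.0777101 ] 0.0525919287709497 [ 1.03  1.05 -1.01  2.04  1.26  0.88  2.49]
wells [ 0.60887625 -0.10921917] [ 0.61912375 -0.22878083]
```

Call:
apply_moves([
  [1, [0, 0, -0.015], 0],
  [1, [0, 0, -0.06], 0],
  [1, [0, 0, -0.11], 0],
  [1, [-0.01, -0.01, -0.145], 0],
  [1, [-0.04, -0.04, -0.15], 0],
  [1, [-0.075, -0.08, -0.15], 0],
  [1, [-0.11, -0.13, -0.15], 0],
  [1, [-0.13, -0.16, -0.15], 0],
])

```text
time_s: 22.9
eef_pos: [0.5757, -0.1193, 0.2274]
orientation: [[0.088, -0.996, 0.001], [-0.996, -0.088, 0.001], [-0.001, -0.001, -1.0]]
force: [0.6, -1.3, -1.7]
width: 0.0525
gripper_force: 29.9
```

```bash
python3 - <<'E'
from h import *
from workcell import bot
s=bot.get_state();print(s['eef_pos'],s['width'],np.round(s['joints'],2))
mv(s,.609,-.109,.1415,4.9)
E
```

```text
[ 0.57570831 -0.119284    0.22738093] 0.052490705250752404 [ 0.73  0.95 -1.24  1.68  0.95  1.24  2.49]
shift [-0.0072 -0.034   0.0859] turn 0.2 t 22.9
```

Call:
apply_moves([
  [1, [-0.007, -0.034, 0], 0],
  [1, [-0.007, -0.034, 0.01], 0],
  [1, [-0.007, -0.034, 0.03], 0],
  [1, [-0.007, -0.034, 0.03], 0],
  [1, [-0.007, -0.034, 0.03], 0],
])

```text
time_s: 23.52
eef_pos: [0.6068, -0.1127, 0.197]
orientation: [[0.086, -0.996, -0.001], [-0.996, -0.086, 0.0], [-0.0, 0.001, -1.0]]
force: [-0.1, -0.1, -1.6]
width: 0.0525
gripper_force: 29.9
```

```bash
python3 - <<'E'
from h import *
from workcell import bot
s=bot.get_state();print(s['eef_pos'],s['width'],np.round(s['joints'],2))
mv(s,.609,-.109,.1315,4.9)
c=bot.read_camera('side');cv2.imwrite('pics/s3.png',cv2.resize(c['img'][150:310,280:480],None,fx=3,fy=3)[:,:,::-1])
E
```

```text
[ 0.60675127 -0.11272731  0.19699256] 0.05247168301188075 [ 0.68  1.01 -1.2   1.62  1.    1.23  2.49]
shift [-0.0035 -0.0026  0.0655] turn 0.0 t 23.52
```

View pics/s3.png

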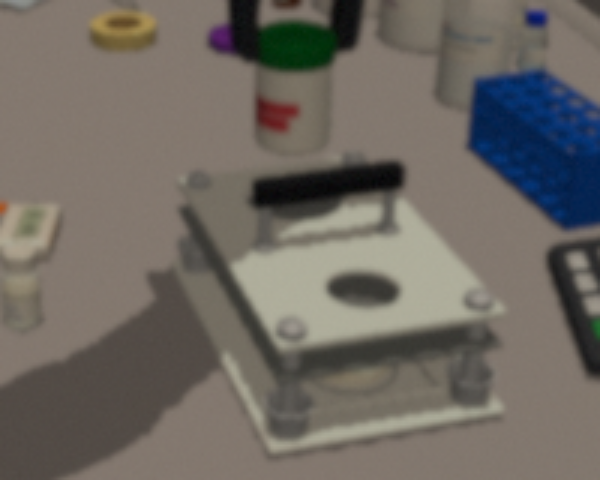

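The jar hangs upright over the large well. Lower it.

Call:
apply_moves([
  [1, [-0.003, -0.0025, 0.003], 0],
  [1, [-0.0035, -0.0025, 0.015], 0],
  [1, [-0.0035, -0.0025, 0.028], 0],
  [1, [-0.0035, -0.0025, 0.04], 0],
  [1, [-0.0035, -0.0025, 0.05], 0],
  [1, [-0.0035, -0.0025, 0.058], 0],
  [1, [-0.0035, -0.0025, 0.063], 0],
  [1, [-0.0035, -0.0025, 0.0645], 0],
])

```text
time_s: 24.58
eef_pos: [0.6096, -0.1083, 0.1325]
orientation: [[0.086, -0.996, -0.0], [-0.996, -0.086, 0.0], [-0.0, 0.0, -1.0]]
force: [0.1, -0.6, -1.5]
width: 0.0524
gripper_force: 29.9
```

```bash
python3 - <<'E'
from h import *
from workcell import bot
s=bot.get_state();print(s['eef_pos'],s['width'],s['force']);mv(s,.609,-.109,.1315,4.9)
E
```

```text
[ 0.60956729 -0.10834502  0.13247715] 0.05240206134064817 [ 0.10737236 -0.63373059 -1.54900361]
shift [0.0006 0.0006 0.001 ] turn 0.0 t 24.57
```

Call:
apply_moves([
  [1, [0, 0, 0.0012], 0],
  [0.7, [0, 0, 0.0012], 0],
  [0.3, [0, 0, 0.001], 0],
  [0, [0, 0, 0.001], 0],
  [0, [0, 0, 0.001], 0],
  [0, [0, 0, -0.02], 0],
  [0, [0, 0, -0.07], 0],
  [0, [0, 0, -0.12], 0],
])

```text
time_s: 25.58
eef_pos: [0.6096, -0.1079, 0.2555]
orientation: [[0.087, -0.996, 0.001], [-0.996, -0.087, 0.001], [-0.001, -0.001, -1.0]]
force: [0.6, -0.2, 0.4]
width: 0.0884
gripper_force: 0.0
```

Call:
apply_moves([
  [0, [0.005, 0.03, 0], 10],
  [0, [0.005, 0.06, 0], 20],
  [0, [0.005, 0.1, 0], 30],
  [0, [0.005, 0.14, 0], 40],
  [0, [0.01, 0.17, 0], 50],
  [0, [0.01, 0.19, 0.01], 60],
  [0, [0.01, 0.19, 0.03], 70],
  [0, [0.01, 0.19, 0.05], 80],
])

```text
time_s: 26.58
eef_pos: [0.4217, -0.1346, 0.2037]
orientation: [[-0.968, -0.253, 0.003], [-0.253, 0.968, -0.001], [-0.003, -0.002, -1.0]]
force: [0.5, -1.1, -0.9]
width: 0.0884
gripper_force: 0.0
```

Call:
apply_moves([
  [0, [0, 0, 0.02], 10],
  [0, [0, 0, 0.02], 10],
  [0, [0, 0, 0.02], 10],
])

```text
time_s: 26.95
eef_pos: [0.4219, -0.1343, 0.1838]
orientation: [[-0.996, -0.09, 0.002], [-0.09, 0.996, -0.0], [-0.002, -0.0, -1.0]]
force: [0.6, 0.1, -0.5]
width: 0.0878
gripper_force: 0.0
```

```bash
python3 - <<'E'
from h import *
from workcell import bot
s=bot.get_state();print(s['eef_pos'],s['width'],np.round(s['joints'],2));mv(s,.4205,-.1183,.052,94.9)
c=bot.read_camera('wrist');np.savez('w9.npz',**c);d=bot.read_camera('side')
a=np.hstack([cv2.resize(c['img'],(400,250)),cv2.resize(d['img'][190:315,250:450],(400,250))]);cv2.imwrite('pics/c2.png',a[:,:,::-1])
E
```

```text
[ 0.42190419 -0.13433381  0.18381866] 0.08775411600695127 [ 0.72  0.7  -0.84  2.15  0.88  0.68  0.93]
shift [0.0002 0.0161 0.1318] turn 0.2 t 26.95
```

View pics/c2.png

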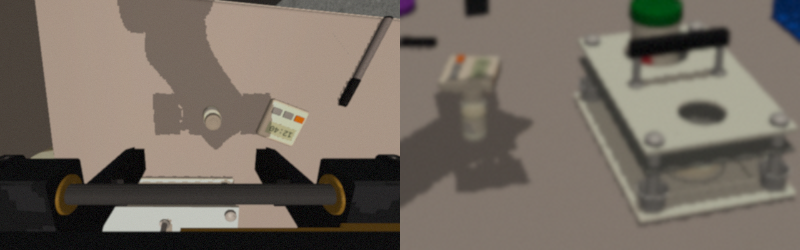

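The jar stands in its well. The vial's cap is at (341,183) in full wrist-image pixels.

```bash
python3 - <<'E'
from h import *
from workcell import bot
c=dict(np.load('w9.npz'));u=(341,183);p=ray(c,u,.058);print(p)
g=c['img'][165:215,320:365].min(2);m=(g>np.percentile(g,88)).astype(np.uint8)
k=max(cv2.findContours(m,0,1)[0],key=cv2.contourArea);(a,b),r=cv2.minEnclosingCircle(k);q=(a+320,b+165);print(q,r,ray(c,q,.058))
mv(bot.get_state(),.4205,-.1183,.046,94.9)
E
```

```text
[ 0.40893738 -0.11703273  0.058     ]
(338.9166660308838, 184.5) 12.17618179321289 [ 0.41036038 -0.11861418  0.058     ]
shift [0.0002 0.0163 0.1376] turn 0.1 t 27.05
```

```bash
python3 - <<'E'
from h import *
for f,b in(('w9.npz',(150,225,310,375)),('top0.npz',(215,245,365,400))):
    c=dict(np.load(f));P=cloud(c)[b[0]:b[1],b[2]:b[3]].reshape(-1,3)
    for lo,hi in((.05,.065),(.02,.045)):
        Q=P[(P[:,2]>lo)&(P[:,2]<hi)];print(f,lo,len(Q),Q.mean(0).round(4),np.percentile(Q,2,0).round(4),np.percentile(Q,98,0).round(4))
E
```

```text
w9.npz 0.05 564 [ 0.4189 -0.116   0.0568] [ 0.4091 -0.126   0.0516] [ 0.4292 -0.1061  0.0586]
w9.npz 0.02 291 [ 0.411  -0.1186  0.0352] [ 0.4059 -0.129   0.0206] [ 0.4242 -0.1035  0.0422]
top0.npz 0.05 56 [ 0.42   -0.1177  0.0574] [ 0.4095 -0.1274  0.052 ] [ 0.4307 -0.1081  0.0618]
top0.npz 0.02 27 [ 0.4175 -0.1104  0.0368] [ 0.407  -0.1226  0.0223] [ 0.4323 -0.1047  0.0425]
```

Depth from both cameras puts the vial at (0.4195, -0.117).

Call:
apply_moves([
  [0, [0.001, 0.01, 0.01], 0],
  [0, [0.001, 0.0172, 0.05], 0],
  [0, [0.001, 0.0172, 0.095], 0],
  [0, [0.001, 0.0172, 0.125], 0],
  [0, [0.001, 0.0172, 0.1375], 0],
  [0, [0.001, 0.0172, 0.1375], 0],
])

```text
time_s: 27.8
eef_pos: [0.4189, -0.1175, 0.0449]
orientation: [[-0.996, -0.087, -0.0], [-0.087, 0.996, 0.001], [0.0, 0.001, -1.0]]
force: [-1.1, 0.7, 0.2]
width: 0.0882
gripper_force: 0.0
```

Call:
apply_moves([
  [0.4, [0, 0, 0], 0],
  [0.6, [0, 0, 0], 0],
  [0.8, [0, 0, 0], 0],
  [1, [0, 0, 0], 0],
  [1, [0, 0, 0], 0],
  [1, [0, 0, 0], 0],
])

```text
time_s: 28.55
eef_pos: [0.4187, -0.1176, 0.0452]
orientation: [[-0.996, -0.086, 0.0], [-0.086, 0.996, 0.0], [-0.0, 0.0, -1.0]]
force: [-0.7, 0.1, -1.2]
width: 0.0301
gripper_force: 0.0
```

Call:
apply_moves([
  [1, [0, 0, 0], 0],
  [1, [0, 0, 0], 0],
  [1, [0, 0, 0], 0],
  [1, [0, 0, -0.02], 0],
  [1, [0, 0, -0.07], 0],
  [1, [0, 0, -0.13], 0],
  [1, [0, 0, -0.18], 0],
  [1, [0, 0, -0.18], 0],
])

```text
time_s: 29.55
eef_pos: [0.4204, -0.1177, 0.2281]
orientation: [[-0.996, -0.085, 0.007], [-0.085, 0.996, -0.001], [-0.007, -0.002, -1.0]]
force: [0.3, -0.0, 0.2]
width: 0.0251
gripper_force: 30.0
```

```bash
python3 - <<'E'
from h import *
from workcell import bot
s=bot.get_state();print(s['eef_pos'],s['width']);mv(s,.619,-.2288,.19,94.9)
E
```

```text
[ 0.42040911 -0.11771077  0.22812312] 0.025065062077411257
shift [-0.1881 -0.1275  0.0396] turn -0.0 t 29.55
```

Call:
apply_moves([
  [1, [-0.03, -0.02, 0], 0],
  [1, [-0.07, -0.05, 0], 0],
  [1, [-0.12, -0.08, 0], 0],
  [1, [-0.16, -0.11, 0], 0],
  [1, [-0.185, -0.125, 0.01], 0],
  [1, [-0.188, -0.1275, 0.03], 0],
  [1, [-0.188, -0.1275, 0.038], 0],
  [1, [-0.188, -0.1275, 0.038], 0],
])

```text
time_s: 30.55
eef_pos: [0.6152, -0.2277, 0.1859]
orientation: [[-0.996, -0.088, -0.003], [-0.088, 0.996, 0.001], [0.003, 0.001, -1.0]]
force: [0.2, 0.3, 0.1]
width: 0.0249
gripper_force: 30.0
```

```bash
python3 - <<'E'
from h import *
from workcell import bot
s=bot.get_state();print(s['eef_pos'],s['width']);mv(s,.619,-.2288,.0995,94.9)
c=bot.read_camera('side');P=cloud(c)
# vial points under the fingers and small-hole check
Q=P.reshape(-1,3);x,y,z=s['eef_pos']
m=(abs(Q[:,0]-x)<.03)&(abs(Q[:,1]-y)<.03)
for lo in(.14,.15,.16,.165): 
    q=Q[m&(Q[:,2]>lo)&(Q[:,2]<lo+.01)];print(lo,len(q),q.mean(0).round(4) if len(q) else '')
E
```

```text
[ 0.61524425 -0.22768591  0.18593717] 0.024949610826586345
shift [-0.0039 -0.0015  0.0864] turn 0.1 t 30.55
0.14 54 [ 0.6126 -0.2374  0.1464]
0.15 85 [ 0.613  -0.2375  0.1551]
0.16 68 [ 0.6116 -0.2374  0.1644]
0.165 62 [ 0.6097 -0.236   0.17  ]
```

The vial is upright in the jaws. Lower it.

Call:
apply_moves([
  [1, [-0.0035, -0.0013, 0.005], 0],
  [1, [-0.0035, -0.0013, 0.02], 0],
  [1, [-0.0035, -0.0013, 0.035], 0],
  [1, [-0.0035, -0.0013, 0.045], 0],
  [1, [-0.0035, -0.0013, 0.045], 0],
])

```text
time_s: 31.22
eef_pos: [0.6198, -0.2294, 0.1408]
orientation: [[-0.996, -0.086, -0.002], [-0.086, 0.996, 0.001], [0.002, 0.001, -1.0]]
force: [-0.3, 0.8, 0.2]
width: 0.0253
gripper_force: 30.0
```

```bash
python3 - <<'E'
from h import *
from workcell import bot
s=bot.get_state();print(s['eef_pos'],s['width'],s['force']);mv(s,.619,-.2288,.0995,94.9)
E
```

```text
[ 0.61978534 -0.22940255  0.1408216 ] 0.025294539036332366 [-0.31655043  0.78512272  0.20004541]
shift [0.0006 0.0006 0.0413] turn 0.1 t 31.23
```

Call:
apply_moves([
  [1, [0.0005, 0, 0.008], 0],
  [1, [0.0005, 0, 0.018], 0],
  [1, [0.0005, 0, 0.027], 0],
  [1, [0.0005, 0, 0.034], 0],
  [1, [0.0005, 0, 0.039], 0],
  [1, [0.0005, 0, 0.041], 0],
  [1, [0.0005, 0, 0.042], 0],
  [1, [0.0005, 0, 0.042], 0],
])

```text
time_s: 32.22
eef_pos: [0.6202, -0.2295, 0.1004]
orientation: [[-0.996, -0.086, 0.0], [-0.086, 0.996, 0.0], [-0.0, 0.0, -1.0]]
force: [-0.1, -0.6, 0.6]
width: 0.0252
gripper_force: 30.0
```

Call:
apply_moves([
  [1, [0, 0, 0.001], 0],
  [1, [0, 0, 0.0015], 0],
  [1, [0, 0, 0.0015], 0],
])

```text
time_s: 32.6
eef_pos: [0.6201, -0.2295, 0.0987]
orientation: [[-0.996, -0.086, 0.0], [-0.086, 0.996, 0.0], [-0.0, 0.0, -1.0]]
force: [0.6, -0.2, 0.3]
width: 0.025
gripper_force: 30.0
```

Call:
apply_moves([
  [0.7, [0, 0, 0], 0],
  [0.5, [0, 0, 0], 0],
  [0.4, [0, 0, 0], 0],
  [0.4, [0, 0, 0], 0],
  [0.4, [0, 0, -0.02], 0],
  [0.4, [0, 0, -0.06], 0],
  [0.2, [0.02, 0, -0.12], 0],
  [0, [0.06, 0, -0.15], 0],
])

```text
time_s: 33.6
eef_pos: [0.5625, -0.2335, 0.2533]
orientation: [[-0.996, -0.087, 0.007], [-0.087, 0.996, -0.0], [-0.007, -0.001, -1.0]]
force: [-0.7, -0.3, 1.1]
width: 0.0708
gripper_force: 0.0
```

Call:
apply_moves([
  [0, [0.03, 0.03, -0.02], 0],
  [0, [0.06, 0.08, -0.03], 0],
  [0, [0.08, 0.14, -0.03], 0],
  [0, [0.1, 0.2, -0.03], 0],
  [0, [0.1, 0.24, -0.03], 0],
  [0, [0.1, 0.24, -0.03], 0],
  [0, [0.1, 0.24, -0.03], 0],
])

```text
time_s: 34.48
eef_pos: [0.4403, -0.0048, 0.2793]
orientation: [[-0.996, -0.086, 0.001], [-0.086, 0.996, -0.001], [-0.001, -0.001, -1.0]]
force: [-0.2, 0.1, -0.5]
width: 0.0881
gripper_force: 0.0
```

```bash
python3 - <<'E'
from h import *
from workcell import bot
s=bot.get_state();print(s['eef_pos'],s['width'],s['time_s'])
t=bot.read_camera('top');np.savez('top2.npz',**t);Q=cloud(t).reshape(-1,3);m0=(Q[:,0]>.5)&(Q[:,0]<.73)&(Q[:,1]>-.3)&(Q[:,1]<-.03)
for n,(x,y),r,lo,hi in(('jar',(.609,-.109),.04,.12,.14),('vial',(.619,-.229),.03,.1,.125)):
    q=Q[(np.hypot(Q[:,0]-x,Q[:,1]-y)<r)&(Q[:,2]>lo)&(Q[:,2]<hi)];print(n,len(q),q.mean(0).round(4),np.median(q[:,2]),(q.max(0)-q.min(0)).round(3))
q=Q[m0&(Q[:,2]>.07)&(Q[:,2]<.08)];A=np.c_[q[:,:2]-q[:,:2].mean(0),np.ones(len(q))];print('plate',len(q),np.linalg.lstsq(A,q[:,2],rcond=None)[0])
for n,p,z in(('timer',(.423,-.005),(.012,.024)),):
    q=Q[(np.hypot(Q[:,0]-p[0],Q[:,1]-p[1])<.06)&(Q[:,2]>z[0])&(Q[:,2]<z[1])];print(n,q.mean(0))
    o=cloud(dict(np.load('top0.npz'))).reshape(-1,3);q=o[(np.hypot(o[:,0]-p[0],o[:,1]-p[1])<.06)&(o[:,2]>z[0])&(o[:,2]<z[1])];print('was',q.mean(0))
E
```

```text
[ 0.44026863 -0.00479505  0.27931708] 0.08807112309073702 34.475
jar 216 [ 0.6157 -0.1133  0.1272] 0.126831222915248 [0.046 0.05  0.012]
vial 66 [ 0.6204 -0.2288  0.1101] 0.1108703248791872 [0.022 0.023 0.013]
plate 2056 [ 0.00076477 -0.0006519   0.07530592]
timer [ 0.41218331 -0.00169679  0.0164234 ]
was [ 0.42361919 -0.0042779   0.01635135]
```

```bash
python3 - <<'E'
from h import *
from workcell import bot
for n in('side','top'):
    c=bot.read_camera(n);hs=cv2.cvtColor(c['img'],cv2.COLOR_RGB2HSV);g=((hs[...,0]>45)&(hs[...,0]<85)&(hs[...,1]>120)&(c['z_map']>0))
    P=cloud(c)
    q=P[g&(np.hypot(P[...,0]-.609,P[...,1]+.109)<.05)];print(n,len(q),q.min(0).round(3),q.max(0).round(3),q.mean(0).round(4))
    t=q[q[:,2]>.122];A=np.c_[t[:,:2]-t[:,:2].mean(0),np.ones(len(t))];print(' top fit',len(t),t[:,:2].mean(0),np.linalg.lstsq(A,t[:,2],rcond=None)[0])
    P2=P;q=P2[(abs(P2[...,0]-.423)<.06)&(abs(P2[...,1]+.005)<.06)&(P2[...,2]>.012)&(P2[...,2]<.03)];print(' timer',len(q),q.min(0).round(3),q.max(0).round(3))
o=dict(np.load('top0.npz'));P=cloud(o);q=P[(abs(P[...,0]-.423)<.06)&(abs(P[...,1]+.005)<.06)&(P[...,2]>.012)&(P[...,2]<.03)];print(' timer0',len(q),q.min(0).round(3),q.max(0).round(3))
E
```

```text
side 324 [ 0.583 -0.138  0.117] [ 0.63  -0.087  0.132] [ 0.6063 -0.1177  0.1261]
 top fit 275 [ 0.60708228 -0.11541056] [-0.00549856  0.00397167  0.12721983]
 timer 404 [ 0.389 -0.043  0.012] [0.461 0.033 0.021]
top 194 [ 0.591 -0.132  0.122] [ 0.636 -0.085  0.133] [ 0.6161 -0.1126  0.1269]
 top fit 193 [ 0.61611662 -0.11268525] [-0.01005759 -0.01052863  0.12693689]
 timer 283 [ 0.389 -0.034  0.012] [0.458 0.032 0.026]
 timer0 459 [ 0.389 -0.04   0.012] [0.458 0.032 0.022]
```

The lid top is level and centred, the plate is level, the timer hasn't moved, and the gripper is clear.

```bash
python3 -c "
from workcell import bot
print(bot.sign_off())"
```

```text
the job is handed in; nothing more can be done
None
```

Job handed in at about 35 s of the 144 s: both dishes lie flat in their bays, the rack's posts are home in the tray sockets, the jar and vial stand upright in their wells, the timer hasn't moved, I never went near the tape roll, and the gripper is open and clear; the hand-in returned no verdict.

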